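# Bayonet-lock a clean filter into the bench dust extractor

### The arm

A 7-joint arm with a two-finger parallel gripper is mounted at the origin on a cart in front of the work surface, level with it; the furniture and walls round the work are solid. World frame = base frame: x ahead of the robot, y to its left, z up, the work surface at z = 0. Lengths are in m, angles in rad, forces in N, time in s.
With the tool pointing down it reaches from about 0.425 to 0.95 m from the base axis. Payload 4.7 kg.
Tool frame: the origin (TCP) lies between the finger pads; the fingertips stand 25 mm ahead of it and the grasp point (between the pads) lies 6 mm ahead of it; z points along the fingers, y is the line along which they close (so a half turn about z gives the same grasp; the last joint's range is limited). The gripper opens to 85 mm and grips with 20 to 120 N. Pads are 22 mm wide; open, the fingers measure 114 mm over their backs; the gripper's body (76 mm by 85 mm) begins 54 mm behind the grasp point. The pads swing forward as they close: fully open they stand 13 mm farther back than shut.
Start: joints at [1.151, 0.469, -0.049, 1.532, 0.024, 1.141, -0.082], TCP at [0.257, -0.624, 0.256] pointing down, gripper open.
Joint ranges: [-2.59, 2.59], [-0.33, 1.99], [-1.39, 1.29], [0.1, 2.45], [-1.04, 4.18], [0.21, 1.99], [-2.66, 2.66]. Speed limits (rad/s): [2.57, 2.57, 3.14, 3.14, 3.14, 3.14, 3.14].

### API

Orientations are given as a 3x3 rotation matrix whose columns are the frame's x, y, z axes.
In Python, from rig import * gives the robot as it stands. Calls block until the motion is done:
- movep(position, orientation): joint-space move of the TCP to a pose.
- move_l(position, attitude=None, feed=0.15, until_force=None): straight line of the TCP; attitude=None keeps the orientation; feed is the mean speed in m/s. With until_force (N) it stops when the force on the tool has changed by that much, and returns True; else False.
- move_joints(angles): joint-space move.
- command_gripper(opening, newtons=None): finger opening in m; newtons is the grip in N (None keeps the last); returns when the fingers have stopped.
- sleep(seconds).
- inverse_kinematics(position, orientation): joint angles nearest the present ones, or None.
- sense(): the state.
- camera(name): name is "side" or "top" or "wrist"; returns (picture, depth): 480x640x3 uint8, red, green, blue; 480x640 float32, m along the optical axis (not along the pixel's ray), 0 where there is no reading.
- camera_params(name): a dict with "K" (3x3 intrinsics, pixels), "position" and "rotation" of the camera in the world; the wrist camera has in their place "tool_from_camera" (4x4, takes a point from camera to tool coordinates, whose origin is the TCP and whose axes are the flange's). Camera axes: x right, y down, z forward; pixel columns grow to the right and rows downward; lengths in m; the calibration is good to about 2 mm. A picture is of the moment at which its call begins: read the wrist's pose just before it. camera_params takes no time and is no camera call.
A pose or a line that the arm cannot do raises Unreachable and nothing moves.
- finish_job(): hands the job in; it is judged then, once.
The state is a dict: "time_s": time; "joint_pos": joint angles; "qd": joint speeds; "joint_efforts": joint torques, N m; "position": TCP position; "tcp_rot": TCP orientation; "wrist_force": force on the tool from outside, world axes, zero at the start; "ft_torque": the same for the moment, N m; "finger_gap": finger opening in m; "gripper_force": force on a finger pad.
Only numpy, scipy, OpenCV 4.12 (cv2) and the standard library are available. Lean on these libraries where they do the work, as an engineer would, in place of code of your own. Each camera call takes 0.05 s, during which the arm holds its last target. There are 200 camera calls.

### The job

Fit the clean filter cartridge (white, with the green grip) into the dust extractor's round socket: lower it with its two lugs in the two slots, push it down against the spring and give it a quarter turn clockwise (seen from above) so that it locks under the yellow lips, then let go. Leave the dirty cartridge (dark, with the red grip) standing where it is.

Things in the scene. Friction and masses are not known exactly. Their poses are not given: they have to be found in the camera images.
- clean_filter: Loose upright cartridge, 72 mm tall, 0.12 kg: white drum 50 mm across (foot tapers to 38), black cap at 44 mm, on it a GREEN grip bar 46 mm long (x), 14 thick (y), height 44 to 72 mm, to be pinched across y. Two lugs stick out at +x and -x, in line with the bar, to 33 mm from the axis, 16 mm wide, height 14 to 22 mm. Half a turn makes no difference. Origin: centre of underside; z up.
- dirty_filter: The used cartridge, to be left alone: same shape and size, standing on the bench, but with a dark drum and a RED grip bar. Origin: centre of its underside.
- extractor: Dust extractor, fixed: grey socket collar 88 mm across and, 47 to 105 mm from its axis, a blue motor housing 72 mm wide; nothing higher than 45 mm. Origin: on the socket's vertical axis at bench height; z up, x from the socket to the blue housing. Two slots for the lugs at +x and -x, each a quarter circle; between them, centred at +y and -y, two yellow quarter-circle lips, inner radius 28 mm.
- socket_mouth (a point): Centre of the socket's mouth, 43 mm over the bench. Lips are 7 mm thick. A spring plate carries the cartridge's foot: 19 mm below this point at rest, pushed (3 to 7 N) to 37 mm at most. Lugs clear the lips once the foot is 29 mm below: push to about 34, then turn clockwise 90 degrees (stop at about 105; 30 the other way): bar along extractor y. Let go, the spring lifts the foot to 29 mm below.
- sander_handle_top (a point): Top of the black upright handle of the power sander that lies between the cartridges and the extractor, always in the same place: 231 mm over the bench, the highest point in the way. Its disc (165 mm high) and body (130 mm) are lower. Carry the cartridge over it or round its front.

How it is judged:
By the outcome, as a careful person would: the job done as asked, in the order asked, and still so for the second after the job is handed in, with the robot touching nothing.
It also fails if it takes over 45 s, if anything falls off the work surface, if the arm or the gripper's body presses on something with over 40 N, if the wrist force passes 120 N, or if a joint passes its speed limit or range.

## Working session

There is one attempt and no reset: what is moved stays moved. The work goes in short steps, each a Python script; the robot and the scene stay as the last script left them, time stands still between calls to the robot, and variables do not carry over. Pictures are saved under pics/ and viewed, at most 10 in all, crops included, and the job is handed in when it is done.

```bash
mkdir -p pics; ls; python3 - <<'E'
from rig import *
import cv2,numpy as np
s=sense();print(s['time_s'],s['position'],s['tcp_rot'],s['finger_gap'])
ims=[]
for n in("top","side"):
    p,d=camera(n);np.savez(f"pics/{n}0.npz",p=p,d=d);c=camera_params(n);print(n,c)
    cv2.imwrite(f"pics/{n}0.png",p[:,:,::-1])
print(camera_params("wrist"))
E
```

```text
pics
0.0 [ 0.25691583 -0.62359994  0.25524879] [[ 9.24618851e-01  3.80892776e-01 -8.21080416e-04]
 [ 3.80893655e-01 -9.24617066e-01  1.81811049e-03]
 [-6.66798155e-05 -1.99380355e-03 -9.99998010e-01]] 0.08516955425382397
top {'K': array([[553.81710603,   0.        , 319.01670196],
       [  0.        , 553.81710603, 233.46423415],
       [  0.        ,   0.        ,   1.        ]]), 'position': array([0.15391346, 0.08586993, 1.23649184]), 'rotation': array([[-0.43235482, -0.85189034,  0.29555398],
       [-0.90169995,  0.40754086, -0.14438716],
       [ 0.00255171, -0.32892749, -0.94435173]])}
side {'K': array([[572.23676848,   0.        , 319.61207214],
       [  0.        , 572.23676848, 240.12560525],
       [  0.        ,   0.        ,   1.        ]]), 'position': array([-0.21207852, -1.19358273,  0.84506134]), 'rotation': array([[ 0.8439834 , -0.26456913,  0.46657818],
       [-0.53575437, -0.37418343,  0.75693726],
       [-0.02567641, -0.88881378, -0.45754867]])}
{'K': array([[362.99950375,   0.        , 322.67965116],
       [  0.        , 362.99950375, 236.31588445],
       [  0.        ,   0.        ,   1.        ]]), 'tool_from_camera': array([[-9.01721520e-04, -9.50516204e-01, -3.10673675e-01,
         8.09405593e-02],
       [ 9.99999561e-01, -9.36720899e-04, -3.65422984e-05,
         2.03696890e-04],
       [-2.56280478e-04, -3.10673572e-01,  9.50516631e-01,
        -1.17315917e-01],
       [ 0.00000000e+00,  0.00000000e+00,  0.00000000e+00,
         1.00000000e+00]])}
```

View pics/top0.png

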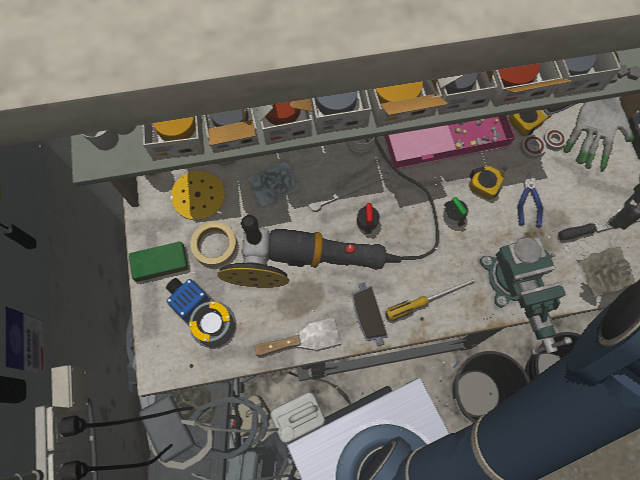

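View pics/side0.png

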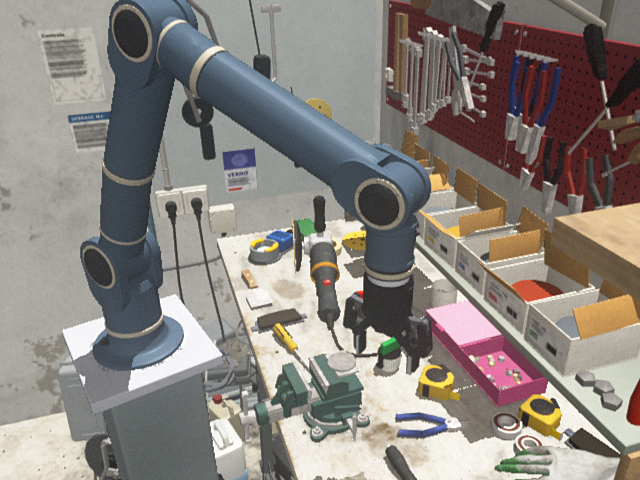

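The top view shows the clean cartridge's green bar near (456,209), the dirty one's red bar at (369,217), the socket at about (210,323) with its blue housing at (187,297), and the sander at (220–385, 215–285) between them. The side view shows the gripper standing near the clean cartridge.

```bash
cat > h.py <<'E'
from rig import *
import cv2,numpy as np
def mask(p,lo,hi,box=None):
    m=cv2.inRange(cv2.cvtColor(p,cv2.COLOR_RGB2HSV),lo,hi)
    if box:
        b=np.zeros_like(m);x0,y0,x1,y1=box;b[y0:y1,x0:x1]=255;m&=b
    return m
def pose(name,s=None):
    c=camera_params(name)
    if name!="wrist":return c['K'],c['rotation'],c['position']
    T=c['tool_from_camera'];R=s['tcp_rot']
    return c['K'],R@T[:3,:3],R@T[:3,3]+s['position']
def ray(uv,z,P):
    K,R,t=P;uv=np.atleast_2d(uv).astype(float)
    d=np.c_[(uv-K[:2,2])/[K[0,0],K[1,1]],np.ones(len(uv))]@R.T
    return t+d*((z-t[2])/d[:,2])[:,None]
def cloud(m,d,P):
    K,R,t=P;v,u=np.nonzero((m>0)&(d>0));z=d[v,u]
    return t+np.c_[(u-K[0,2])/K[0,0]*z,(v-K[1,2])/K[1,1]*z,z]@R.T
GREEN=((45,100,40),(80,255,255));RED=((0,150,80),(6,255,255));YEL=((20,150,100),(32,255,255));BLUE=((100,120,60),(120,255,255))
def down(a): # tool down, tool y (closing) along angle a
    y=np.array([np.cos(a),np.sin(a),0]);z=np.array([0,0,-1.]);return np.c_[np.cross(y,z),y,z]
E
python3 - <<'E'
from h import *
f=np.load('pics/top0.npz');p,d=f['p'],f['d'];P=pose('top')
for n,c,b,zs in(("green",GREEN,(435,185,480,230),(.06,.09)),("red",RED,(350,195,390,240),(.06,.09)),("yel",YEL,(180,295,240,350),(.02,.06)),("blue",BLUE,(160,270,215,325),(.02,.06))):
    m=mask(p,*c,box=b);q=cloud(m,d,P);top=q[(q[:,2]>zs[0])&(q[:,2]<zs[1])]
    print(n,len(q),len(top),top.mean(0).round(4),q[:,2].max().round(3),cv2.minAreaRect((top[:,:2]*1000).astype(np.float32)))
print(cv2.minEnclosingCircle(ray(np.argwhere(mask(p,*YEL,box=(180,295,240,350)))[:,::-1],.043,P)[:,:2].astype(np.float32)))
for u,v in((250,222),(250,275),(280,243),(380,258),(350,130),(460,110),(300,30),(120,180),(185,195)):
    m=np.zeros(d.shape);m[v,u]=1;print(u,v,cloud(m,d,P).round(3))
E
```

```text
green 106 106 [ 0.4423 -0.4088  0.0709] 0.077 ((442.5159606933594, -409.8983459472656), (44.46567153930664, 14.55305290222168), 3.360761880874634)
red 117 111 [ 0.5162 -0.2165  0.0707] 0.075 ((516.0975952148438, -216.77349853515625), (13.232467651367188, 45.101680755615234), 64.56441497802734)
yel 366 352 [0.4494 0.2041 0.0429] 0.05 ((449.38128662109375, 203.44679260253906), (59.37968826293945, 84.79940032958984), 21.22652816772461)
blue 632 632 [0.5189 0.2314 0.0438] 0.052 ((522.6406860351562, 232.61740112304688), (63.25300216674805, 69.48775482177734), 20.824710845947266)
((0.44929203391075134, 0.20400717854499817), 0.04400602728128433)
250 222 [[0.549 0.042 0.228]]
250 275 [[0.487 0.084 0.106]]
280 243 [[ 0.522 -0.002  0.112]]
380 258 [[ 0.412 -0.191  0.058]]
350 130 [[ 0.661 -0.233  0.196]]
460 110 [[ 0.6   -0.467  0.202]]
300 30 [[ 0.358 -0.     0.967]]
120 180 [[0.794 0.254 0.14 ]]
185 195 [[0.764 0.146 0.011]]
```

```bash
python3 - <<'E'
from h import *
f=np.load('pics/top0.npz');d=f['d'];P=pose('top')
q=cloud(np.ones(d.shape),d,P)
b=q[q[:,2]>.6];print("high",b.min(0),b.max(0))
for v in (10,40,60):
  for u in(50,300,600):
    m=np.zeros(d.shape);m[v,u]=1;print(u,v,cloud(m,d,P).round(3))
# highest things between cartridge and socket, x<0.55
for x0 in np.arange(.25,.6,.05):
    print(x0.round(2),[round(float(np.percentile(s[:,2],98)),3) if len(s:=q[(q[:,0]>=x0)&(q[:,0]<x0+.05)&(q[:,1]>=y0)&(q[:,1]<y0+.05)&(q[:,2]<.5)])>5 else None for y0 in np.arange(-.5,.3,.05)])
for k in(0,180):
  r=np.radians
  for xyz,a in(((.4425,-.409,.2),93.4),((.45,-.2,.33),100),((.449,.204,.2),111),((.449,.204,.08),111),((.449,.204,.08),60),((.449,.204,.08),16)):
    j=inverse_kinematics(xyz,down(r(a+k)));print(k,a,None if j is None else np.round(j,2))
E
```

```text
high [ 0.00384518 -0.25602567  0.60000963] [0.45210735 0.19083517 0.97214416]
50 10 [[0.433 0.128 0.97 ]]
300 10 [[ 0.37  -0.006  0.968]]
600 10 [[ 0.294 -0.17   0.966]]
50 40 [[0.412 0.135 0.969]]
300 40 [[0.352 0.003 0.967]]
600 40 [[ 0.285 -0.176  0.945]]
50 60 [[0.399 0.138 0.97 ]]
300 60 [[0.338 0.009 0.968]]
600 60 [[ 0.565 -0.788  0.23 ]]
0.25 [0.131, 0.129, 0.01, 0.013, 0.015, 0.026, 0.03, 0.021, 0.017, 0.013, 0.008, 0.004, 0.0, -0.542, -0.412, -0.479]
0.3 [0.13, 0.124, 0.005, 0.004, 0.005, 0.018, 0.028, 0.022, 0.018, 0.015, 0.019, 0.022, 0.021, 0.005, 0.004, 0.004]
0.35 [0.005, 0.005, 0.005, 0.011, 0.02, 0.028, 0.043, 0.021, 0.005, 0.008, 0.011, 0.015, 0.021, 0.004, 0.005, 0.004]
0.4 [0.005, 0.074, 0.045, 0.008, 0.005, 0.059, 0.064, 0.078, 0.008, 0.005, 0.086, 0.005, 0.005, 0.046, 0.046, 0.006]
0.45 [0.037, 0.074, 0.044, 0.005, 0.005, 0.066, 0.065, 0.086, 0.099, 0.101, 0.146, 0.156, 0.144, 0.047, 0.047, 0.045]
0.5 [0.031, 0.005, 0.025, 0.005, 0.005, 0.074, 0.046, 0.006, 0.101, 0.112, 0.23, 0.227, 0.147, 0.045, 0.049, 0.049]
0.55 [0.27, 0.201, 0.297, 0.299, 0.006, 0.005, 0.005, 0.008, 0.006, 0.105, 0.232, 0.228, 0.029, 0.026, 0.044, 0.04]
0 93.4 [ 1.19  0.5  -0.7   1.74  0.37  1.03  1.99]
0 100 [ 1.01  0.17 -0.76  1.82  0.13  1.2   1.95]
0 111 [ 0.41  0.49 -1.18  1.97  0.53  1.03  0.92]
0 111 [ 0.33  0.72 -1.13  2.07  0.85  0.92  0.65]
0 60 [ 0.33  0.73 -1.14  2.07  0.86  0.92 -0.25]
0 16 [ 0.31  0.7  -1.1   2.07  0.83  0.9  -0.99]
180 93.4 [ 0.72  0.41 -0.06  1.77  0.03  0.97 -0.86]
180 100 [ 0.57  0.12 -0.26  1.84  0.03  1.18 -1.1 ]
180 111 [ 0.23  0.37 -0.91  1.98  0.36  0.96 -2.06]
180 111 [ 0.    0.5  -0.65  2.09  0.47  0.7  -2.15]
180 60 [-0.93  0.46  0.53  2.14 -0.39  0.63 -2.23]
180 16 [ 0.35  0.76 -1.18  2.07  0.89  0.96  2.1 ]
```

```bash
python3 - <<'E'
from h import *
f=np.load('pics/side0.npz');d=f['d'];P=pose('side')
q=cloud(np.ones(d.shape),d,P);k=q[(abs(q[:,0])<.6)&(abs(q[:,1])<.5)];print("elbow top",k[:,2].max(),k[k[:,2].argmax()])
movep((.4425,-.409,.2),down(np.radians(93.4)))
s=sense();p,d=camera('wrist');P=pose('wrist',s);np.savez('pics/w1.npz',p=p,d=d)
print(s['time_s'],s['joint_pos'].round(2) if hasattr(s['joint_pos'],'round') else s['joint_pos'],s['position'])
cv2.imwrite('pics/w1.png',p[:,:,::-1])
m=mask(p,*GREEN);q=cloud(m,d,P);t=q[(q[:,2]>.064)&(q[:,2]<.085)]
print(len(q),t.mean(0),cv2.minAreaRect((t[:,:2]*1000).astype(np.float32)))
E
```

```text
elbow top 0.7808142206377778 [ 0.03735672 -0.26908443  0.78081422]
1.9 [ 1.19  0.5  -0.7   1.74  0.37  1.03  1.99] [ 0.44212625 -0.40965385  0.19995767]
1198 [ 0.44108479 -0.41099541  0.07098581] ((442.84942626953125, -411.1134033203125), (44.4412841796875, 13.620308876037598), 3.5666048526763916)
```

View pics/w1.png

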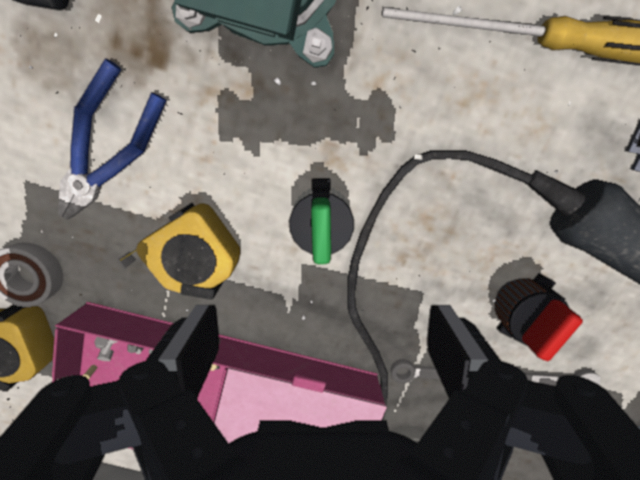

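The wrist view shows the green bar at (321,230) with its lug in line at (321,187), and free space around it if the fingers are only half open. Grasp now.

```bash
python3 - <<'E'
from h import *
R=down(np.radians(93.5))
command_gripper(.04)
move_l((.4425,-.411,.073),R,feed=.12,until_force=8)
print(sense()['position'],sense()['wrist_force'])
command_gripper(0,80)
s=sense();print(s['finger_gap'],s['gripper_force'],s['wrist_force'])
move_l((.4425,-.411,.15))
s=sense();print(s['time_s'],s['finger_gap'],s['position'],s['wrist_force'])
for n in('side','wrist'):
    p,d=camera(n);cv2.imwrite(f'pics/{n}2.png',p[150:,:,::-1])
E
```

```text
[ 0.44307619 -0.41131592  0.07382141] [ 0.46524106 -0.45960452 -1.16388148]
0.01226699808375195 79.25347566604614 [ 0.07359622 -0.29708973  4.07204211]
4.6917 0.01219058883106582 [ 0.4416846  -0.4107324   0.14912092] [-0.71418833 -0.2369839  -1.65927731]
```

View pics/side2.png

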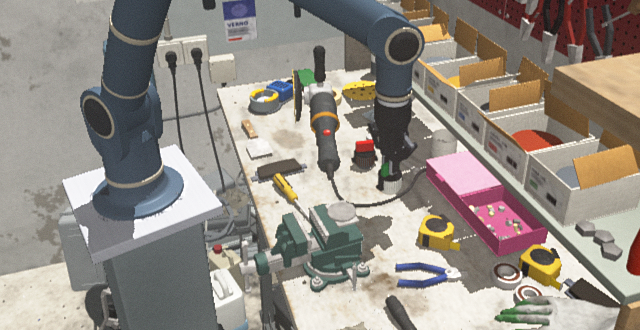

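The side view shows the cartridge held, its white drum at (392,185) clear of the bench. Carry it over and look at the socket from beside it.

```bash
python3 - <<'E'
from h import *
R=down(np.radians(111))
move_l((.4425,-.411,.355),feed=.25)
move_l((.47,.10,.355),R,feed=.25)
move_l((.524,.233,.30),R,feed=.2)
sleep(.3)
s=sense();p,d=camera('wrist');P=pose('wrist',s);np.savez('pics/w3.npz',p=p,d=d)
print(s['time_s'],s['joint_pos'],s['position'],s['finger_gap'])
cv2.imwrite('pics/w3.png',p[:,:,::-1])
m=mask(p,*YEL);q=cloud(m,d,P);q=q[(q[:,2]>.03)&(q[:,2]<.055)&(np.hypot(q[:,0]-.449,q[:,1]-.204)<.06)]
print(len(q),q.mean(0),cv2.minEnclosingCircle(q[:,:2].astype(np.float32)))
E
```

```text
9.175 [ 0.26384306  0.44177995 -1.02149339  1.68511196  0.39675714  1.23967479
  1.08894886] [0.5241774  0.23220606 0.30041221] 0.012463422702624497
1664 [0.44973394 0.20335076 0.0427278 ] ((0.4505593478679657, 0.20337074995040894), 0.04356389120221138)
```

View pics/w3.png

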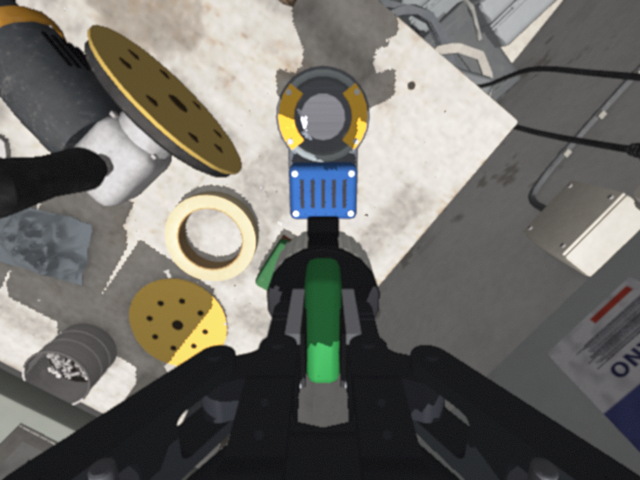

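The wrist view shows the socket at (322,118), its lips at (290,118) and (355,118), and the blue housing at (323,190): extractor x is lined up with the tool, and the bar is held straight at (323,320). Now compute the numbers finely.

```bash
python3 - <<'E'
from h import *
f=np.load('pics/w3.npz');p,d=f['p'],f['d'];s=sense();P=pose('wrist',s)
print(s['time_s'],s['tcp_rot'].round(4).tolist())
for n,c,b,z in(("yel",YEL,(265,60,375,165),.043),("blue",BLUE,(280,155,365,225),.045)):
    m=mask(p,*c,box=b);uv=np.argwhere(m)[:,::-1];r=ray(uv,z,P)[:,:2]*1000
    print(n,r.mean(0),cv2.minAreaRect(r.astype(np.float32)),cv2.minEnclosingCircle(r.astype(np.float32)))
    q=cloud(m,d,P);print(q.mean(0))
m=mask(p,(45,100,40),(80,255,255),(290,240,360,400));uv=np.argwhere(m)[:,::-1]
r=(ray(uv,s['position'][2]-.002,P)-s['position'])@s['tcp_rot']*1000
print("bar in tool",r.min(0),r.max(0))
q=(cloud(m,d,P)-s['position'])@s['tcp_rot']*1000
print(np.percentile(q,[1,50,99],axis=0).round(1))
E
```

```text
9.225 [[-0.9339, -0.3574, 0.0007], [-0.3574, 0.9339, -0.0004], [-0.0006, -0.0006, -1.0]]
yel [449.72475644 203.38024503] ((450.0192565917969, 203.31080627441406), (58.56694412231445, 85.43331909179688), 20.892925262451172) ((450.425048828125, 203.47142028808594), 43.41364669799805)
[0.44972618 0.20344004 0.0424941 ]
blue [516.83862377 229.23615129] ((518.37158203125, 229.78094482421875), (57.92941665649414, 68.65908813476562), 22.097333908081055) ((518.32666015625, 229.58543395996094), 41.139591217041016)
[0.51662185 0.22918982 0.04476972]
bar in tool [-21.52209485  -7.15422559   1.97988016] [31.4536439   6.53440934  2.01486659]
[[-21.4  -6.9  -0.9]
 [  6.9  -0.2   2.8]
 [ 22.2   6.3  27.5]]
```

```bash
python3 - <<'E'
from h import *
R=down(np.radians(111));x,y=.4499,.2034
move_l((x,y,.30),R,feed=.15)
move_l((x,y,.125),R,feed=.15);sleep(.2)
s=sense();print(s['position'],s['wrist_force'])
f0=np.array(s['wrist_force'])
hit=move_l((x,y,.100),R,feed=.04,until_force=10)
s=sense();print('a',hit,s['position'],s['wrist_force']-f0)
if not hit:
    hit=move_l((x,y,.083),R,feed=.03,until_force=14);sleep(.2)
    s=sense();print('b',hit,s['position'],s['wrist_force']-f0,s['finger_gap'],s['time_s'])
p,d=camera('wrist');cv2.imwrite('pics/w4.png',p[:,:,::-1])
E
```

```text
[0.45027347 0.20347006 0.12562327] [-0.39839264 -0.46063846  0.10268618]
a False [0.44995008 0.20359441 0.10002651] [-0.34994329  1.07634177 -0.2747732 ]
b False [0.45030383 0.20363804 0.08328723] [ 1.59940225 -0.04481844  4.51112532] 0.01221557963302744 13.1167
```

View pics/w4.png

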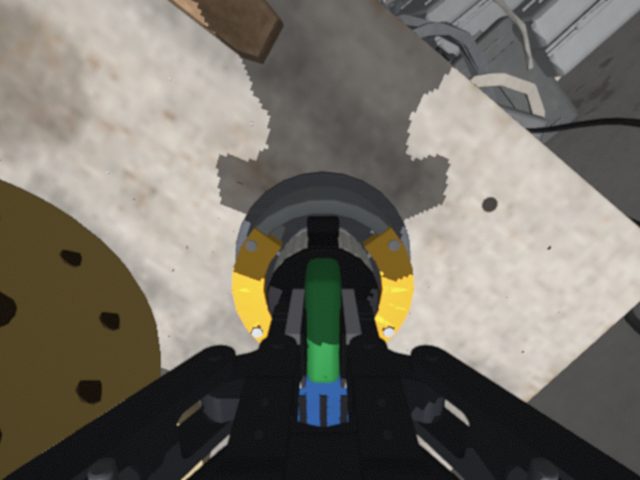

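The picture shows the lug at (322,230) in the slot between the lips at (255,270) and (390,270), the drum centred, and a spring force of 4.5 N. Turn now.

```bash
python3 - <<'E'
from h import *
q0=np.array(sense()['joint_pos'])
for a in range(10,101,10):
    a=min(a,94);q=q0.copy();q[6]-=np.radians(a);move_joints(q)
    s=sense();R=s['tcp_rot'];print(a,np.degrees(np.arctan2(R[1,1],R[0,1])).round(1),s['position'].round(4),np.round(s['wrist_force'],1),np.round(s['ft_torque'],2))
    if abs(s['ft_torque'][2])>1.5 or np.linalg.norm(s['wrist_force'])>25:print('stop');break
p,d=camera('wrist');cv2.imwrite('pics/w5.png',p[:,:,::-1])
print(sense()['time_s'])
E
```

```text
10 101.2 [0.4501 0.2036 0.0832] [0.2 0.4 6.4] [-0.05 -0.1  -0.01]
20 91.3 [0.45   0.2036 0.0832] [0.5 0.6 4.7] [-0.12 -0.03  0.01]
30 81.3 [0.4501 0.2036 0.0832] [-0.3 -0.3  3.8] [-0.07  0.    0.02]
40 71.3 [0.4502 0.2036 0.0832] [ 0.4 -0.9  4. ] [-0.1  -0.01  0.  ]
50 61.3 [0.4502 0.2037 0.0832] [-0.2  1.1  4.1] [-0.09  0.03 -0.02]
60 51.3 [0.4502 0.2036 0.0833] [-0.4 -0.5  4.6] [-0.09  0.04  0.03]
70 41.4 [0.4502 0.2037 0.0833] [-0.1 -0.4  4.2] [-0.09  0.02 -0.02]
80 31.4 [0.4502 0.2037 0.0833] [ 0.1 -0.2  4.5] [-0.07  0.06 -0.08]
90 21.4 [0.4502 0.2037 0.0833] [ 0.1 -0.1  4.7] [-0.11  0.03 -0.06]
94 17.3 [0.4503 0.2037 0.0833] [-0.2  0.   3.7] [-0.07  0.06 -0.  ]
16.0917
```

View pics/w5.png

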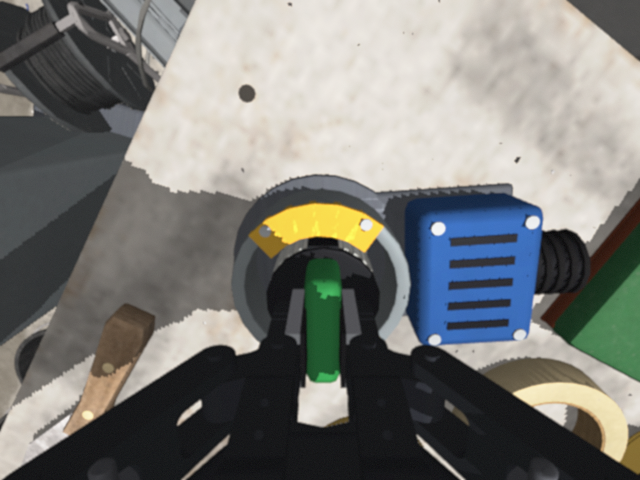

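The bar is now under the yellow lip's middle (lip at (315,225), lug hidden under it), perpendicular to the blue housing's axis. Ease up, release, retreat, check.

```bash
python3 - <<'E'
from h import *
x,y,z=sense()['position']
print(move_l((x,y,.0875),feed=.02,until_force=12),sense()['wrist_force'])
command_gripper(.045,20)
s=sense();print(s['finger_gap'],s['wrist_force'])
x,y,_=s['position'];move_l((x,y,.24),feed=.12)
sleep(.3);s=sense();p,d=camera('wrist');P=pose('wrist',s);cv2.imwrite('pics/w6.png',p[:,:,::-1])
q=cloud(mask(p,*GREEN,box=(230,100,410,420)),d,P);t=q[(np.hypot(q[:,0]-.45,q[:,1]-.2035)<.04)&(q[:,2]>.06)]
t=t[t[:,2]>np.percentile(t[:,2],50)-.005]
print(len(t),np.median(t,axis=0),cv2.minAreaRect((t[:,:2]*1000).astype(np.float32)),s['time_s'])
p,d=camera('top');cv2.imwrite('pics/top6.png',p[:,:,::-1])
E
```

```text
False [-0.97705638  0.53986539  3.39708294]
0.04487722783728165 [1.09140053 0.4275718  0.07449678]
919 [0.45051983 0.2064365  0.08528382] ((450.66949462890625, 204.822509765625), (13.281319618225098, 44.101898193359375), 17.330392837524414) 18.5917
```

View pics/w6.png

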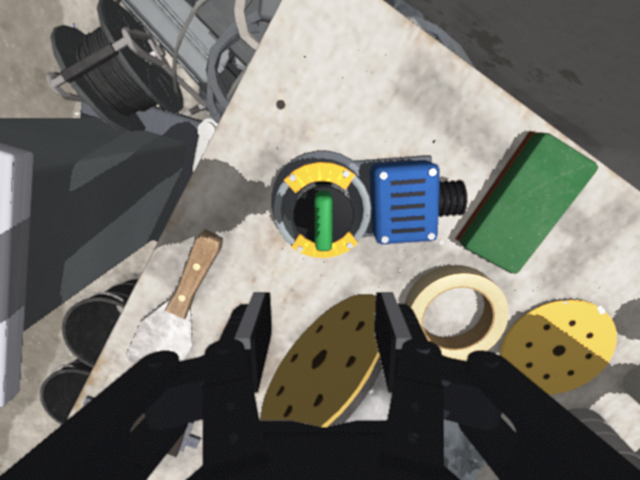

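View pics/top6.png

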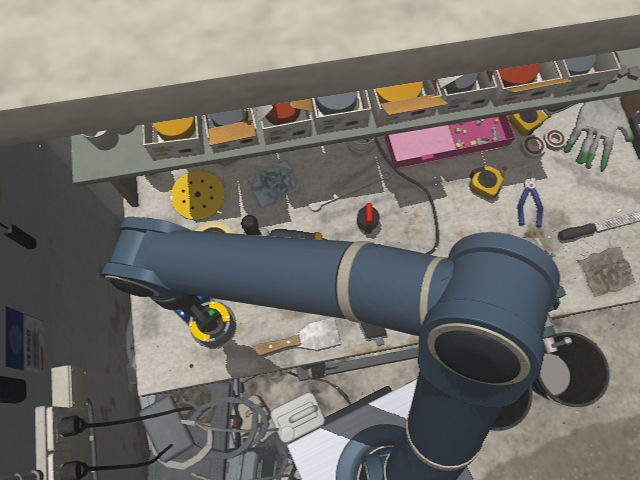

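The wrist view shows the green bar at (323,220) across the lips (317,175) and (325,245), square to the blue housing. Its top is at 85 mm, so the foot is about 29 mm below the mouth, which means it is locked. In the top view the dirty filter still stands at (369,217).

```bash
python3 -c "
from rig import *
print(finish_job())"
```

```text
the job is handed in; nothing more can be done
None
```

The clean cartridge is in the socket, turned about 94° clockwise and locked under the yellow lips; the gripper has let go, the dirty cartridge is still where it was, and I handed the job in at about 19 s.

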